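Set up the polarised-light viewer: tint plate in, analyser to zero

TASK

Get the polarised-light viewer ready for the next fibre sample: push the tint-plate slide on the side of its head fully home, and push the lever of the analyser ring round until the ring's white index line stands on the long zero mark of the scale around it, then take the hand away. Only push with the fingertips and grip nothing; keep off the filter in the ring, leave the clamped scale as it is set, and do not disturb the small things on the bench.

Things in the scene. Friction and masses are not known exactly. Their poses are not given: they have to be found in the camera images.
- viewer: Cream polarised-light viewer, fixed. Origin at bench level under its vertical optical axis; x to its back, y to its left, z up. Light base: x -100 to +160, y -110 to +110 mm, top at z 56 (a low black bezel with a white diffuser reaches z 60). Column and arm at the back: x +37 to +150, y -50 to +50, up to z 172. Nothing of it stands higher than the lever's ball (z 200)
- head_top (a point): on the optical axis, 172 mm above the bench: top of the round cream head (radius 88, 32 thick; slot housing on its right side out to viewer y -92, x -52 to +52, 143 to 165 above the bench). On it lie the silver scale collar (radius 59 to 80, 8 high), inside that the black analyser ring (radius 43 to 58, 11 high), and in that the filter. Axes as viewer
- analyser: analyser ring with its lever, a level steel rod of 8 mm diameter, axis 191 mm above the bench, running along its own -x to a black ball of 18 mm diameter centred 132 mm from the axis. Origin as head_top; at yaw 0 in the viewer the lever points to viewer -x, at yaw -1.57 to viewer +y; stops at -1.35 and +1.0. Turns stiffly (0.2 N m, 2 N at the lever) and stays where left
- index_line (a point): outer end of the white index line (3 mm wide, 14 mm long, radial) on top of the black analyser ring, 59 mm from the optical axis, diametrically opposite the lever; turns with the ring
- zero_mark (a point): inner end of the zero mark, 59 mm from the optical axis: the one long thick black line (3 mm by 19 mm) across the whole silver scale collar, at its back; shorter ticks each 10 degrees either side, to 90. The collar stands up to 0.3 rad either way of viewer +x, clamped by a thumbscrew: not to be turned. The ring is set when index_line and zero_mark coincide seen from above
- lever_mid (a point): point on the lever rod's axis 105 mm from the optical axis, the place to push it sideways (axes as analyser: -x outwards along the rod, y across it); from 88 mm outwards nothing lies under the rod down to the base
- tint_slide: tint-plate slide: its upright end plate is aluminium, 74 mm along viewer x, 6 mm thick, 142 to 178 mm above the bench. Origin on the outer face, mid-width, 172 mm above the bench; axes as viewer. The face looks to viewer -y: push it to viewer +y up to the stop. Fully home the origin lies at viewer x 0, y -99 mm; it starts up to 60 mm farther out. Slides with about 2.5 N and stays where left
- filter: dark polarising filter in the middle of the analyser ring, a disc of 87 mm diameter sunk 4 mm below the ring's top; not to be touched
- bobbin: empty white plastic bobbin, 56 mm diameter, 85 mm high, standing loose at the left of the viewer; leave alone
- jar: amber sample jar with a white cap, 48 mm diameter, 65 mm high, standing loose at the right of the viewer; leave alone
- tweezers: steel tweezers, 123 mm long, 10 mm high, lying loose in front of the viewer; leave alone
- weight: brass weight with a knob, 26 mm diameter, 38 mm high, standing loose in front of the viewer; leave alone

How it is judged:
At the end, for the whole second after the job is handed in: The index line stands on the zero mark within 3 mm (about 3 degrees) and the ring is at rest; the tint-plate slide is home within 2 mm; the scale has not been turned and the bobbin, jar, tweezers and weight are where they were (20 mm) (horizontal distance between index_line and zero_mark below 0.003 m and y of tint_slide in the frame of viewer above -0.101 m and angular speed of analyser below 0.02 rad/s and distance of zero_mark from where it was at the start of the episode below 0.003 m and distance of each of bobbin, jar, tweezers, weight from where it was at the start of the episode below 0.02 m); the robot touches nothing.
It fails at once if the clamped scale is turned (its zero mark moves more than 3 mm) (distance of zero_mark from where it was at the start of the episode above 0.003 m).
It fails at once if the polarising filter is touched by the hand (contact force between any of the fingers, the arm and filter above 0.5 N).
It fails at once if the lever is gripped between the fingers instead of pushed (contact force between the fingers and analyser above 0.5 N and x of the grasp point in the frame of lever_mid between -0.04 and 0.04 m and y of the grasp point in the frame of lever_mid between -0.006 and 0.006 m and z of the grasp point in the frame of lever_mid between -0.03 and 0.016 m).
It fails at once if the slide's end plate is gripped between the fingers instead of pushed (contact force between the fingers and tint_slide above 0.5 N and x of the grasp point in the frame of tint_slide between -0.045 and 0.045 m and y of the grasp point in the frame of tint_slide between -0.004 and 0.01 m and z of the grasp point in the frame of tint_slide between -0.04 and 0.014 m).
It fails at once if the bobbin, jar, tweezers or weight is lifted, carried or shifted more than 20 mm (distance of any of bobbin, jar, tweezers, weight from where it was at the start of the episode above 0.02 m).
It also fails if it takes over 45 s, if anything falls off the work surface, if the arm or the gripper's body presses on something with over 40 N, if the wrist force passes 120 N, or if a joint passes its speed limit or range.

ROBOT

A 6-joint arm with a two-finger parallel gripper is mounted at the origin on the work surface. World frame = base frame: x ahead of the robot, y to its left, z up, the work surface at z = 0. Lengths are in m, angles in rad, forces in N, time in s.
With the tool pointing down it reaches from about 0.35 to 0.975 m from the base axis. Payload 4.9 kg.
Tool frame: the origin (TCP) lies at the very end of the fingers, on their centre line; the grasp point (between the pads) lies 19 mm behind it; x points along the fingers, y is the direction in which the jaws open and shut, and the axes are right-handed (so a half turn about x gives the same grasp; the last joint's range is limited). The gripper opens to 85 mm and grips with 20 to 120 N. Pads are 22 mm wide; open, the fingers measure 114 mm over their backs; the gripper's body (76 mm by 85 mm) begins 54 mm behind the grasp point. The pads swing forward as they close: fully open they stand 13 mm farther back than shut.
Start: joints at [-1.42, 0.053, 1.613, -0, 1.476, -0.119], TCP at [0.167, -0.602, 0.231] pointing down, gripper open.
Joint ranges: [-3.01, 3.01], [-1.01, 2.22], [0.06, 2.58], [-1.02, 4.17], [0.09, 2.62], [-3.14, 3.14]. Speed limits (rad/s): [2.57, 2.57, 3.14, 3.14, 3.14, 3.14].

INTERFACE

Orientations are given as a unit quaternion [w, x, y, z].
In Python, from plant import manip gives the robot as it stands.
- The arm moves only by the tool play_rows, never from a script. Its argument "plan" is a list of rows, each a list of 5 numbers: the shift along the tool's x, y, z in mm, then the turn about the tool's x in rad, then the closure, from -1 (fully open) to 1 (shut). A call has 1 to 8 rows; each row is the pose to reach, as a shift and turn from the pose commanded when the call began, along the tool's axes at that moment; what a row does not reach only later rows make up. A row lasts 1/8 s, in which the tool goes at most 62.5 mm and 10.7 degrees, less where a joint would pass 70% of its speed; a pose out of reach is approached as far as the arm can. A call with a gripper value outside its range is refused whole. The fingers move at their own pace and stop on an object; the grip force is fixed at half the most. Time passes only in rows, so rows that repeat a pose let the fingers close. It gives the time, the measured TCP pose, the force and the opening at its end, in the units of the state.
- manip.state(): the state, without advancing time (a new reading comes with each control period).
- manip.grab_frame(name): name is "side" or "top" or "wrist"; returns a dict with "img" (480x640x3 uint8, red, green, blue), "range_z" (480x640 float32, m along the optical axis (not along the pixel's ray), 0 where there is no reading), "fx", "fy", "cx", "cy" (pixels), "k1" (the pictures are not rectified: a ray, as slopes to the right and down, at radius r is drawn at 1 + k1 r^2 times it, then the intrinsics apply), "origin" and "rotation" of the camera in the world. Camera axes: x right, y up, looking along -z (the intrinsics and any distortion apply to the point x, -y, -z); pixel columns grow to the right and rows downward; lengths in m; the calibration is good to about 2 mm. A picture is of the moment at which its call begins.
- manip.job_done(): hands the job in, once; it reports no verdict.
The state is a dict: "time": time; "joint_pos": joint angles; "joint_vel": joint speeds; "joint_efforts": joint torques, N m; "tool_pos": TCP position; "tool_rot": TCP orientation; "contact_force": force on the tool from outside, world axes, zero at the start; "ft_torque": the same for the moment, N m; "gripper_width": opening from 0.0 (shut) to 1.0 (fully open).
Only numpy, scipy, OpenCV 4.12 (cv2) and the standard library are available. Lean on these libraries where they do the work, as an engineer would, in place of code of your own. Each camera call takes 0.05 s, during which the arm holds its last target. There are 200 camera calls.

## Working session

There is one attempt and no reset: what is moved stays moved. The work goes in short steps, Python scripts to look and compute and a tool call to move; the robot and the scene stay as the last step left them, time stands still between calls to the robot, and variables do not carry over. Pictures are saved under pics/ and viewed, about 8 in all and at most 12, crops included, and the job is handed in when it is done.

Besides the shell and the picture viewer there is one more tool, called after "Call:" as name(argument=value, ...), one argument or row to a line, values as JSON. play_rows: Moves the arm, as the interface text tells. Its arguments: {"type":"object","properties":{"plan":{"type":"array"}},"required":["plan"]}

```bash
mkdir -p pics; ls; cat > h.py <<'E'
import numpy as np, cv2
from plant import manip
def grab(n):
    return manip.grab_frame(n)
def save(f,name): cv2.imwrite('pics/'+name,cv2.cvtColor(f['img'],cv2.COLOR_RGB2BGR))
def rays(f,uv):
    uv=np.atleast_2d(np.array(uv,float)); d=np.stack([(uv[:,0]-f['cx'])/f['fx'],(uv[:,1]-f['cy'])/f['fy']],1)
    s=d.copy()
    for _ in range(20): s=d/(1+f['k1']*(s**2).sum(1,keepdims=True))
    c=np.c_[s[:,0],-s[:,1],-np.ones(len(s))]
    return np.array(f['origin']),c@np.array(f['rotation']).T
def onz(f,uv,z):
    o,r=rays(f,uv); return o+r*((z-o[2])/r[:,2])[:,None]
def depthpts(f,uv):
    o,r=rays(f,uv); uv=np.atleast_2d(uv).astype(int); return o+r*f['range_z'][uv[:,1],uv[:,0]][:,None]
E
python3 - <<'E'
from h import *
for n in ('top','side'):
    f=grab(n); save(f,n+'0.png'); np.savez('pics/'+n+'0.npz',**f); print(n,f['origin'],f['rotation'],f['fx'],f['k1'])
print(manip.state())
E
```

```text
pics
top [0.49800238 0.04544033 1.02127929] [ 0.70884561  0.02373206 -0.01991458 -0.70468298] 511.11307456868974 -0.11974963737246687
side [0.18782009 0.42797167 0.60970012] [-0.3289178  -0.14562848  0.38855209  0.84831167] 448.1479711319367 -0.037583536816348684
{'time': 0.1, 'joint_pos': array([-1.42000099e+00,  5.33290295e-02,  1.61414726e+00,  1.52171260e-06,
        1.47596882e+00, -1.19008943e-01]), 'joint_vel': array([-0.00061342, -0.00113257, -0.0049976 ,  0.00073267,  0.00048295,
       -0.00059954]), 'joint_efforts': array([ 1.02628317e-03, -3.94900775e+01, -3.71364570e+01, -6.89897547e-05,
        3.93555456e-03, -9.54455544e-06]), 'tool_pos': array([ 0.16650132, -0.60184212,  0.2301679 ]), 'tool_rot': array([-0.0944462 , -0.70067219, -0.09575593,  0.70069194]), 'contact_force': array([-1.21865274, -0.6448903 , -0.80647204]), 'ft_torque': array([-0.02959479,  0.01336072, -0.02459906]), 'gripper_width': 1.0001050534968345}
```

Rotation is a quaternion; I'll convert it.

```bash
cat >> h.py <<'E'
from scipy.spatial.transform import Rotation as R
def _m(q): q=np.array(q); return R.from_quat(q[[1,2,3,0]]).as_matrix()
_g=grab
def grab(n):
    f=dict(_g(n)); f['rotation']=_m(f['rotation']); return f
E
python3 - <<'E'
from h import *
s=manip.state(); print(_m(s['tool_rot']) if 0 else R.from_quat(s['tool_rot'][[1,2,3,0]]).as_matrix().round(3))
E
```

```text
[[-0.     0.267 -0.964]
 [ 0.002 -0.964 -0.267]
 [-1.    -0.002 -0.   ]]
```

View pics/top0.png

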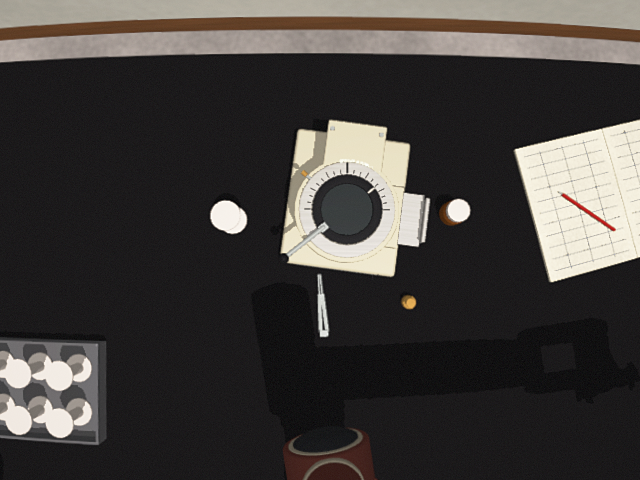

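View pics/side0.png

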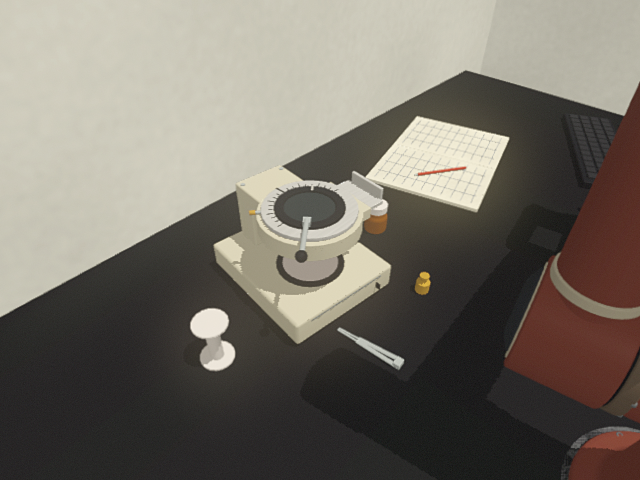

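The top view shows the head around (347,209), with the zero mark at (347,167) and the index line at (373,189). The lever ball is at (285,258), the slide plate at (425,219), the jar at (458,210), the weight at (409,302) and the tweezers at (322,305). The side view agrees. The lever has to turn counter-clockwise in the picture, by roughly 50°. Next I'll measure.

```bash
python3 - <<'E'
from h import *
f=grab('top'); im=f['img']; hsv=cv2.cvtColor(im,cv2.COLOR_RGB2HSV); g=cv2.cvtColor(im,cv2.COLOR_RGB2GRAY)
# black ring + filter blob
m=((g<75)).astype(np.uint8); box=np.zeros_like(m); box[165:255,300:395]=1
m=cv2.morphologyEx(m*box,cv2.MORPH_OPEN,np.ones((5,5)))
cs,_=cv2.findContours(m,cv2.RETR_EXTERNAL,cv2.CHAIN_APPROX_NONE); c=max(cs,key=cv2.contourArea)
c=cv2.convexHull(c); pts=onz(f,c[:,0,:],0.183)
A=np.c_[2*pts[:,:2],np.ones(len(pts))]; s=np.linalg.lstsq(A,(pts[:,:2]**2).sum(1),rcond=None)[0]
C=s[:2]; print('axis',C,'r',np.sqrt(s[2]+C@C))
print('depth h: collar,ring,ball,plate',depthpts(f,[[390,185],[347,252],[347,210],[285,258],[425,219]]).round(3).tolist())
# ball
def blob(mask,x0,x1,y0,y1):
    b=np.zeros(g.shape,bool); b[y0:y1,x0:x1]=1; v,u=np.nonzero(mask&b); return u.mean(),v.mean(),len(u)
for n,mk,bx,z in (('zero',g<110,(343,352,158,174),.18),('index',g>120,(366,379,183,195),.183)):
    b=blob(mk,*bx); p=onz(f,[b[:2]],z)[0]; d=p[:2]-C; print(n,b,p.round(4),'r',np.hypot(*d),'ang',np.degrees(np.arctan2(d[1],d[0])))
ball=onz(f,[[285,258]],.191)[0]; d=ball[:2]-C; print('ball',ball,np.hypot(*d),np.degrees(np.arctan2(d[1],d[0])))
rod=onz(f,[[308,240.5]],.195)[0]; d=rod[:2]-C; print('rod',rod,np.hypot(*d),np.degrees(np.arctan2(d[1],d[0])))
for n,p,z in (('bobbin',(228,215),.085),('jar',(458,210),.065),('weight',(409,302),.038),('tweezA',(320,275),.005),('tweezB',(323,335),.005)): print(n,onz(f,[p],z)[0].round(3))
for p in ((429,199),(422,243),(327,120),(387,127),(409,143),(394,277)): print(p,depthpts(f,[p])[0].round(3))
S=cv2.resize(im[110:290,270:480],None,fx=3.8,fy=3.3,interpolation=cv2.INTER_CUBIC); cv2.imwrite('pics/c.png',S[:,:,::-1])
E
```

```text
axis [0.59909752 0.00085398] r 0.05731910713268277
depth h: collar,ring,ball,plate [[0.641, -0.072, 0.174], [0.528, 0.0, 0.179], [0.598, 0.0, 0.178], [0.517, 0.101, 0.201], [0.584, -0.13, 0.177]]
zero (np.float64(346.73333333333335), np.float64(166.46666666666667), 15) [0.6705 0.0008 0.18  ] r 0.07139539349074425 ang -0.04314062447823804
index (np.float64(374.30645161290323), np.float64(187.24193548387098), 62) [ 0.6353 -0.0448  0.183 ] r 0.05826543339065293 ang -51.58381388951015
ball [0.51711627 0.10142926 0.191     ] 0.1297548142243105 129.18427995486516
rod [0.54559191 0.06414769 0.195     ] 0.08287908686192566 130.20965343830866
bobbin [0.598 0.215 0.085]
jar [ 0.613 -0.217  0.065]
weight [ 0.437 -0.127  0.038]
tweezA [0.488 0.044 0.005]
tweezB [0.37  0.038 0.005]
(429, 199) [ 0.642 -0.176 -0.001]
(422, 243) [ 0.553 -0.16   0.002]
(327, 120) [0.803 0.032 0.002]
(387, 127) [ 0.79  -0.091  0.002]
(409, 143) [ 0.757 -0.136 -0.   ]
(394, 277) [ 0.485 -0.104 -0.003]
```

View pics/c.png

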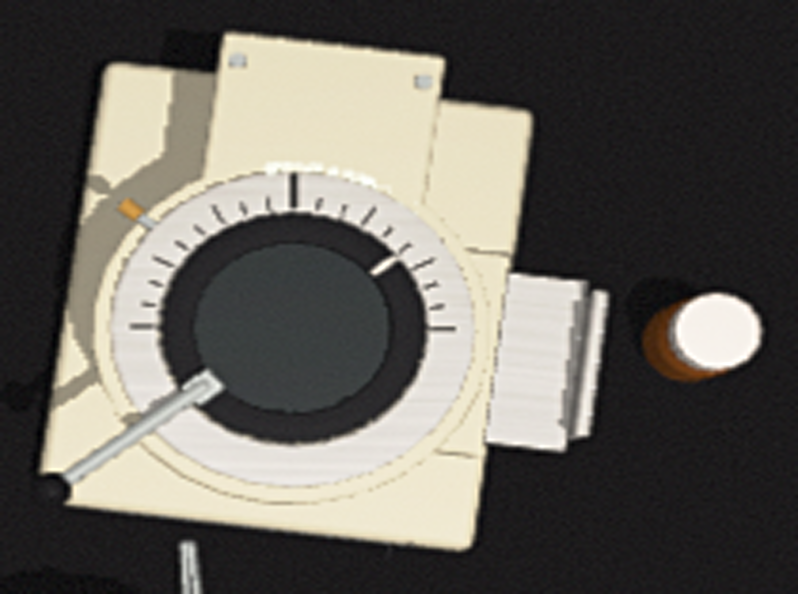

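The crop confirms that only the zero mark, at crop (293,190), spans the collar. The index line is about 51° clockwise of it at (385,262). The slide end plate runs from (605,292) to (590,437), and the jar is clear to the right. Next come the viewer yaw, the slide face and the approach numbers.

```bash
cat >> h.py <<'E'
C=np.array([.599,.001])
def mv(*targets):
    s=manip.state(); M=R.from_quat(s['tool_rot'][[1,2,3,0]]).as_matrix(); p=s['tool_pos']
    print('t',s['time'],'p',p.round(4),'F',s['contact_force'].round(1),'y-ang',np.degrees(np.arctan2(M[1,1],M[0,1])).round(1),'w',round(s['gripper_width'],2))
    for t in targets: print(t,(M.T@(np.array(t)-p)*1000).round(1))
E
python3 - <<'E'
from h import *
f=grab('top'); P=lambda x,y:(270+x/3.8,110+y/3.3)
def ang(a,b,z):
    q=onz(f,[P(*a),P(*b)],z); d=q[1]-q[0]; print(q.round(4).tolist(),np.degrees(np.arctan2(d[1],d[0])))
    return q
ang((222,32),(445,57),.172); ang((533,112),(472,548),.056); ang((40,480),(105,65),.056)
q=ang((590,437),(608,292),.178); mid=q.mean(0)[:2]
for yaw in (-7.5,):
    a=np.radians(yaw); vx=np.array([np.cos(a),np.sin(a)]); vy=np.array([-vx[1],vx[0]])
    print('slide in viewer',(mid-C)@vx,(mid-C)@vy)
    home=C-.099*vy; st=C-.200*vy; print('home',home)
    mv([*st,.24],[*st,.158],[*(C-.115*vy),.158])
E
```

```text
[[0.7528, 0.0315, 0.172], [0.7405, -0.0683, 0.172]] -97.04862331395101
[[0.7412, -0.1285, 0.056], [0.4873, -0.096, 0.056]] 172.70791738478349
[[0.525, 0.119, 0.056], [0.7675, 0.0889, 0.056]] -7.082395104788796
[[0.5445, -0.13, 0.178], [0.618, -0.1387, 0.178]] -6.709125084202545
slide in viewer 6.250015635999445e-05 -0.13651068163371788
home [ 0.58607791 -0.09715304]
t 0.2 p [ 0.1665 -0.602   0.2305] F [0.4 1.1 0.3] y-ang -74.5 w 1.0
[np.float64(0.5728947615559896), np.float64(-0.19728897227476208), 0.24] [  -9.  -281.8 -499.5]
[np.float64(0.5728947615559896), np.float64(-0.19728897227476208), 0.158] [  73.  -281.7 -499.5]
[np.float64(0.5839894878946941), np.float64(-0.1130161590579882), 0.158] [  73.1 -359.9 -532.7]
```

Call:
play_rows(
  plan=[
    [-10,-30,-50,0.1,1],
    [-10,-60,-110,0.2,1],
    [-10,-90,-165,0.3,1],
    [-10,-120,-220,0.39,1],
    [-10,-150,-275,0.39,1],
    [-10,-180,-330,0.39,1],
    [-10,-210,-385,0.39,1],
    [-10,-240,-435,0.39,1],
  ],
)

```text
time: 1.2
tool_pos: [0.5223, -0.2543, 0.2413]
tool_rot: [-0.042, 0.706, -0.043, -0.706]
contact_force: [0.3, -0.9, 0.1]
gripper_width: -0.0
```

```bash
python3 - <<'E'
from h import *
mv([.573,-.197,.24],[.573,-.197,.158])
E
```

```text
t 1.2 p [ 0.5223 -0.2543  0.2413] F [ 0.3 -0.9  0.1] y-ang -96.9 w -0.0
[0.573, -0.197, 0.24] [  1.3 -62.9 -43.5]
[0.573, -0.197, 0.158] [ 83.3 -63.  -43.5]
```

Call:
play_rows(
  plan=[
    [0,-32,-22,0,1],
    [0,-63,-43,0,1],
    [40,-63,-43,0,1],
    [83,-63,-43,0,1],
    [83,-63,-43,0,1],
  ],
)

```text
time: 1.82
tool_pos: [0.5685, -0.197, 0.1535]
tool_rot: [0.044, -0.703, 0.041, 0.709]
contact_force: [-0.7, -0.7, -0.9]
gripper_width: -0.006
```

```bash
python3 - <<'E'
from h import *
mv([.573,-.197,.158])
save(grab('wrist'),'w1.png')
E
```

```text
t 1.825 p [ 0.5685 -0.197   0.1535] F [-0.7 -0.7 -0.9] y-ang -96.9 w -0.01
[0.573, -0.197, 0.158] [-4.6 -0.5 -4.4]
```

View pics/w1.png

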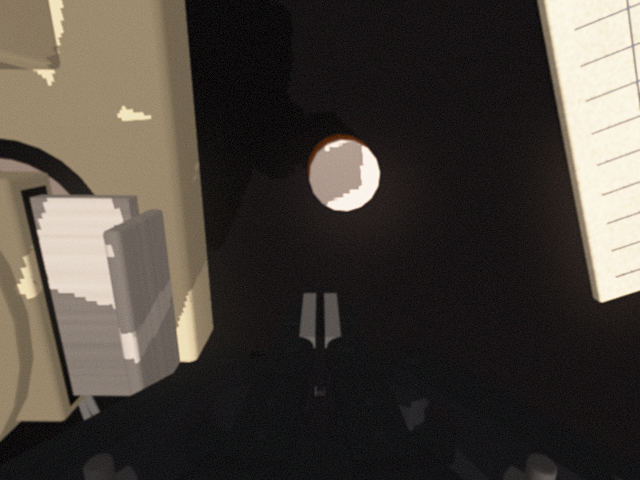

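The wrist view shows the shut fingers at (320,320), the slide plate at about (150,300) and the jar well clear at (345,175). Pushing now.

Call:
play_rows(
  plan=[
    [-3,-20,-4,0,1],
    [-3,-40,-4,0,1],
    [-3,-52,-4,0,1],
    [-3,-62,-4,0,1],
    [-3,-70,-4,0,1],
    [-3,-76,-4,0,1],
    [-3,-80,-4,0,1],
    [-3,-80,-4,0,1],
  ],
)

```text
time: 2.88
tool_pos: [0.5847, -0.1191, 0.1609]
tool_rot: [0.043, -0.706, 0.042, 0.706]
contact_force: [-0.2, -0.1, 0.6]
gripper_width: -0.001
```

```bash
python3 - <<'E'
from h import *
mv([.573,-.197,.158])
E
```

```text
t 2.875 p [ 0.5847 -0.1191  0.1609] F [-0.2 -0.1  0.6] y-ang -96.9 w -0.0
[0.573, -0.197, 0.158] [ 2.9 78.7  2.3]
```

Call:
play_rows(
  plan=[
    [0,-3,0,0,1],
    [0,-5,0,0,1],
    [0,-6,0,0,1],
    [0,-7,0,0,1],
    [0,-7,0,0,1],
  ],
)

```text
time: 3.5
tool_pos: [0.5855, -0.1125, 0.1609]
tool_rot: [0.043, -0.706, 0.042, 0.706]
contact_force: [-0.2, -1.9, -0.8]
gripper_width: -0.0
```

```bash
python3 - <<'E'
from h import *
mv([.573,-.197,.158])
f=grab('top'); im=f['img']; S=cv2.resize(im[110:290,270:480],None,fx=3.8,fy=3.3,interpolation=cv2.INTER_CUBIC); cv2.imwrite('pics/c2.png',S[:,:,::-1])
E
```

```text
t 3.5 p [ 0.5855 -0.1125  0.1609] F [-0.2 -1.9 -0.8] y-ang -96.9 w -0.0
[0.573, -0.197, 0.158] [ 2.9 85.4  2.3]
```

View pics/c2.png

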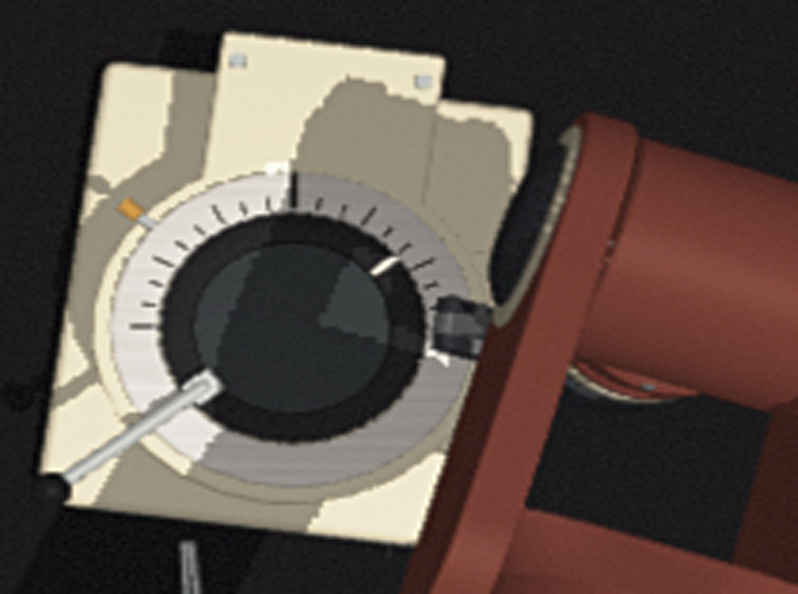

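The arm hides the slide in this view, so I'll keep going by force.

Call:
play_rows(
  plan=[
    [0,-2,0,0,1],
    [0,-3,0,0,1],
    [0,-4,0,0,1],
    [0,-4,0,0,1],
  ],
)

```text
time: 4.05
tool_pos: [0.5858, -0.1102, 0.161]
tool_rot: [0.041, -0.706, 0.044, 0.706]
contact_force: [-1.3, -7.5, -2.7]
gripper_width: 0.0
```

Call:
play_rows(
  plan=[
    [0,-2,0,0,1],
    [0,-3,0,0,1],
    [0,-3,0,0,1],
    [0,-3,0,0,1],
  ],
)

```text
time: 4.55
tool_pos: [0.5858, -0.11, 0.1611]
tool_rot: [0.04, -0.705, 0.046, 0.706]
contact_force: [-1.9, -16.1, -3.0]
gripper_width: -0.0
```

The slide is against its stop: 16 N with no further motion. Backing off, then up.

Call:
play_rows(
  plan=[
    [0,15,0,0,1],
    [0,35,0,0,1],
    [-40,35,0,0,1],
    [-90,35,0,0,1],
    [-90,35,0,0,1],
  ],
)

```text
time: 5.18
tool_pos: [0.585, -0.1417, 0.2579]
tool_rot: [-0.042, 0.71, -0.043, -0.702]
contact_force: [-0.5, -0.2, 0.8]
gripper_width: -0.001
```

```bash
python3 - <<'E'
from h import *
mv([.565,.118,.25],[.48,-.1,.25])
E
```

```text
t 5.175 p [ 0.585  -0.1417  0.2579] F [-0.5 -0.2  0.8] y-ang -96.9 w -0.0
[0.565, 0.118, 0.25] [   6.9 -255.4   51.1]
[0.48, -0.1, 0.25] [  6.7 -28.8 109.3]
```

Call:
play_rows(
  plan=[
    [0,-40,8,0.08,1],
    [0,-85,17,0.16,1],
    [0,-130,26,0.24,1],
    [0,-175,35,0.31,1],
    [0,-220,44,0.31,1],
    [0,-255,51,0.31,1],
    [0,-255,51,0.31,1],
  ],
)

```text
time: 6.05
tool_pos: [0.5616, 0.1206, 0.2503]
tool_rot: [0.15, -0.69, 0.15, 0.692]
contact_force: [-1.0, -0.5, -0.2]
gripper_width: -0.005
```

```bash
python3 - <<'E'
from h import *
f=grab('top'); im=f['img']; S=cv2.resize(im[110:290,250:460],None,fx=3.8,fy=3.3,interpolation=cv2.INTER_CUBIC); cv2.imwrite('pics/c3.png',S[:,:,::-1])
mv([.565,.118,.175])
q=onz(f,[(426,243),(429,200)],.178); print(q)
E
```

```text
t 6.1 p [0.5619 0.1194 0.2504] F [ 0.1  0.3 -0.3] y-ang -114.5 w 0.0
[0.565, 0.118, 0.175] [75.4 -0.1 -3.5]
[[ 0.54352195 -0.13125401  0.178     ]
 [ 0.6154479  -0.13695816  0.178     ]]
```

View pics/c3.png

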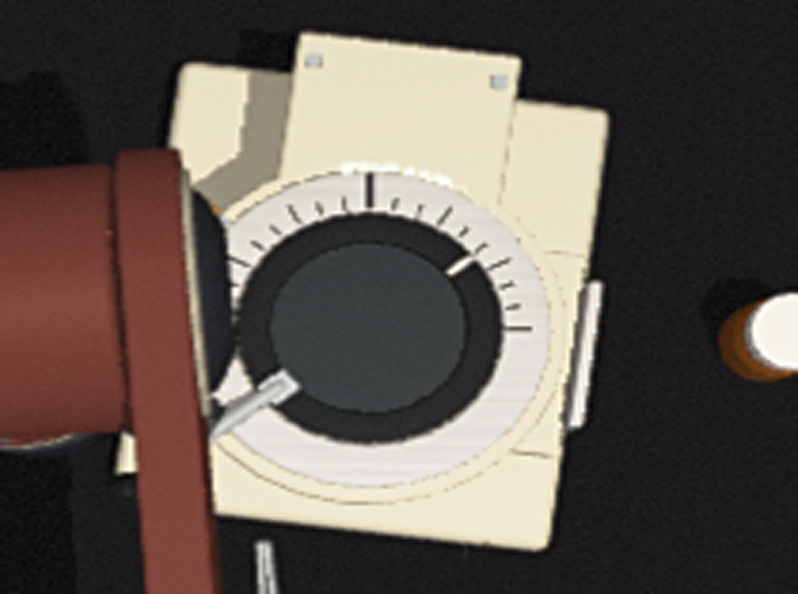

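The slide now sits tight against its housing, at crop (590,355). Next I'll lower beside the lever and compute the arc.

Call:
play_rows(
  plan=[
    [30,0,-3,0,1],
    [60,0,-3,0,1],
    [75,0,-3,0,1],
    [75,0,-3,0,1],
  ],
)

```text
time: 6.6
tool_pos: [0.5643, 0.1167, 0.1748]
tool_rot: [0.151, -0.69, 0.152, 0.692]
contact_force: [-0.3, -0.1, 0.4]
gripper_width: 0.003
```

```bash
python3 - <<'E'
from h import *
f=grab('top'); q=onz(f,[(403.4,239.4),(408.4,196.4)],.178); a=np.radians(-7.1); print('slide y in viewer',(q.mean(0)[:2]-C)@[-np.sin(a),np.cos(a)])
W=[]
for th in (125,131,138,145,152,159,166,173):
    t=np.radians(th); u=np.array([np.cos(t),np.sin(t)]); n=np.array([-u[1],u[0]]); W.append([*(C+.111*u-.017*n).round(4),.177])
mv(*W)
E
```

```text
slide y in viewer -0.09986725724354276
t 6.65 p [0.5652 0.117  0.1764] F [ 0.8 -0.5  0.6] y-ang -114.7 w 0.0
[np.float64(0.5493), np.float64(0.1017), 0.177] [-0.6 20.5  8.1]
[np.float64(0.539), np.float64(0.0959), 0.177] [-0.6 30.1 15. ]
[np.float64(0.5279), np.float64(0.0879), 0.177] [-0.6 42.  21.7]
[np.float64(0.5178), np.float64(0.0786), 0.177] [-0.6 54.6 27. ]
[np.float64(0.509), np.float64(0.0681), 0.177] [-0.6 67.9 30.6]
[np.float64(0.5015), np.float64(0.0566), 0.177] [-0.6 81.4 32.7]
[np.float64(0.4954), np.float64(0.0443), 0.177] [-0.6 95.2 33.1]
[np.float64(0.4909), np.float64(0.0314), 0.177] [ -0.6 108.8  31.8]
```

Call:
play_rows(
  plan=[
    [0,20,8,0,1],
    [0,30,15,0,1],
    [0,42,22,-0.05,1],
    [0,54,27,-0.1,1],
    [0,68,31,-0.17,1],
    [0,81,33,-0.24,1],
    [0,95,33,-0.31,1],
    [0,103,33,-0.37,1],
  ],
)

```text
time: 7.65
tool_pos: [0.4931, 0.0377, 0.1782]
tool_rot: [-0.021, 0.708, -0.02, -0.705]
contact_force: [2.0, 1.7, 0.6]
gripper_width: 0.001
```

Call:
play_rows(
  plan=[
    [0,0,0,0,1],
    [0,0,0,-0.04,1],
  ],
)

```text
time: 7.9
tool_pos: [0.4923, 0.0378, 0.177]
tool_rot: [-0.007, 0.707, -0.007, -0.707]
contact_force: [-1.1, -0.5, -0.4]
gripper_width: -0.001
```

```bash
cat >> h.py <<'E'
def look(name=None):
    f=grab('top'); im=f['img']; g=cv2.cvtColor(im,cv2.COLOR_RGB2GRAY)
    # index: bright pixels in ring annulus r 46..57 at ring top
    v,u=np.mgrid[150:270,290:405]; P=onz(f,np.c_[u.ravel(),v.ravel()],.183)[:,:2]-C
    r=np.hypot(*P.T); a=np.degrees(np.arctan2(P[:,1],P[:,0])); w=g[150:270,290:405].ravel().astype(float)
    k=(r>.046)&(r<.057)&(np.abs(a)<75)&(w>95); print('index ang',np.average(a[k],weights=w[k]) if k.any() else None,k.sum(),a[k].std() if k.any() else 0)
    P=onz(f,np.c_[u.ravel(),v.ravel()],.180)[:,:2]-C; r=np.hypot(*P.T); a=np.degrees(np.arctan2(P[:,1],P[:,0]))
    k=(r>.062)&(r<.078)&(np.abs(a)<5); ww=np.clip(140-w[k],0,None); print('zero ang',np.average(a[k],weights=ww))
    if name: S=cv2.resize(im[110:290,250:460],None,fx=3.8,fy=3.3,interpolation=cv2.INTER_CUBIC); cv2.imwrite('pics/'+name,S[:,:,::-1])
E
python3 - <<'E'
from h import *
look('c4.png'); mv([.489,.018,.177])
E
```

```text
index ang -9.238445901683663 20 1.7150281532352338
zero ang -0.22104959095200663
t 7.95 p [0.4922 0.0378 0.1769] F [ 0.2  0.3 -0. ] y-ang -91.1 w -0.0
[0.489, 0.018, 0.177] [-0.1 19.9  2.9]
```

View pics/c4.png

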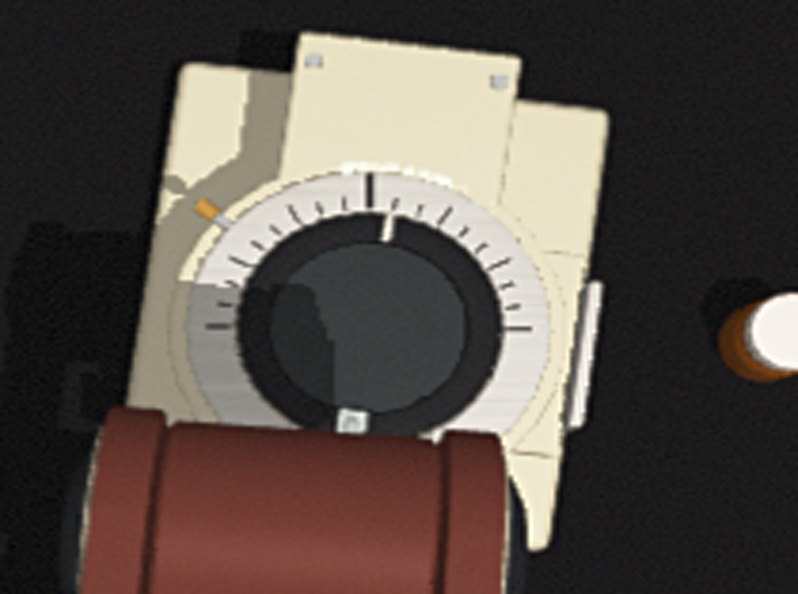

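The index line (388,226) is about 9° short of the zero mark (370,190), and both are visible with the hand down. I'll go 12 mm, then trim.

Call:
play_rows(
  plan=[
    [0,4,1,0,1],
    [0,8,2,0,1],
    [0,11,2,0,1],
    [0,12,2,0,1],
    [0,12,2,0,1],
  ],
)

```text
time: 8.57
tool_pos: [0.4898, 0.0256, 0.1763]
tool_rot: [0.007, -0.707, 0.007, 0.707]
contact_force: [0.4, 2.3, 1.0]
gripper_width: 0.001
```

```bash
python3 - <<'E'
from h import *
look(); mv([.489,.018,.177])
E
```

```text
index ang -3.5604994899647635 19 1.592946596174432
zero ang -0.21709208734705904
t 8.625 p [0.4897 0.0256 0.1762] F [0.6 1.3 0.1] y-ang -91.2 w 0.0
[0.489, 0.018, 0.177] [-0.8  7.6  0.6]
```

Call:
play_rows(
  plan=[
    [0,2,0,0,1],
    [0,4,0,0,1],
    [0,5,0,0,1],
    [0,6,0,0,1],
    [0,6,0,0,1],
  ],
)

```text
time: 9.25
tool_pos: [0.4896, 0.0197, 0.1761]
tool_rot: [0.007, -0.707, 0.007, 0.707]
contact_force: [-1.5, 1.0, 0.3]
gripper_width: -0.002
```

```bash
python3 - <<'E'
from h import *
look('c5.png'); mv([.489,.018,.177])
E
```

```text
index ang -0.4362024385082157 21 1.5176164264498169
zero ang -0.21836108547160657
t 9.3 p [0.4896 0.0197 0.1761] F [ 0.5  1.4 -0.1] y-ang -91.2 w -0.0
[0.489, 0.018, 0.177] [-0.9  1.7  0.5]
```

View pics/c5.png

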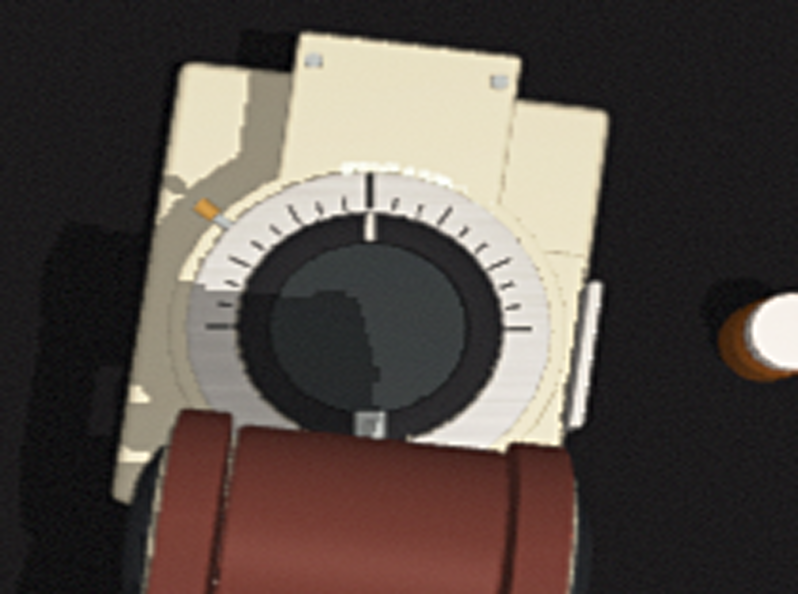

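The index line (371,226) is in line with the zero mark (370,190), about 0.2° apart. I'll withdraw sideways from the lever, then raise.

Call:
play_rows(
  plan=[
    [0,-10,0,0,1],
    [0,-30,0,0,1],
    [0,-45,20,0,1],
    [-40,-45,20,0,1],
    [-90,-45,20,0,1],
    [-120,-45,20,0,1],
    [-120,-45,20,0,1],
    [-120,-45,20,0,1],
  ],
)

```text
time: 10.3
tool_pos: [0.4703, 0.0653, 0.295]
tool_rot: [0.007, -0.707, 0.007, 0.708]
contact_force: [0.7, -0.3, -0.9]
gripper_width: -0.002
```

```bash
python3 - <<'E'
from h import *
look(); mv()
f=grab('top'); q=onz(f,[(403.4,239.4),(408.4,196.4)],.178)
o=np.load('pics/top0.npz')['img'].astype(int); d=np.abs(o-f['img']).max(2)
for n,(u,v) in dict(bobbin=(228,215),jar=(458,210),weight=(409,302),tw=(322,305),plate=(404,218)).items(): print(n,(d[v-15:v+16,u-15:u+16]>60).sum())
save(f,'end.png')
E
```

```text
index ang -0.4345786453971267 21 1.5176164264498169
zero ang -0.22267984821578257
t 10.35 p [0.47   0.0653 0.2943] F [-0.9  0.3 -0.7] y-ang -91.1 w -0.0
bobbin 344
jar 0
weight 0
tw 916
plate 521
```

View pics/end.png

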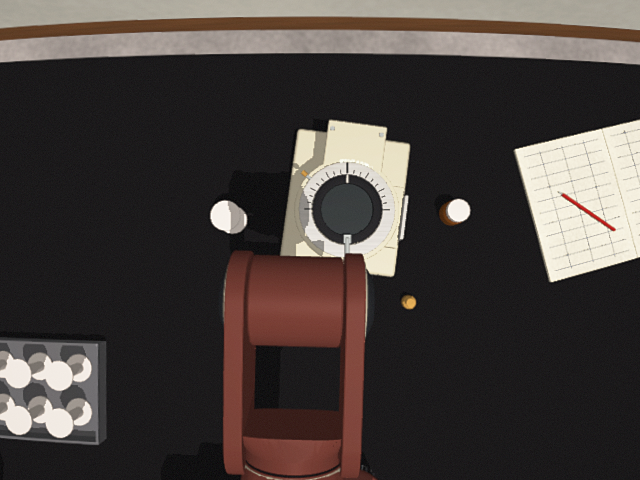

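The index line is on the zero mark at (347,170) and the slide is home at (404,218). The bobbin, jar and weight are in place; the bobbin pixels that changed are arm shadow. The tweezers are hidden by the arm, but nothing went lower than about 150 mm there.

```bash
python3 -c "
from plant import manip
print(manip.job_done())"
```

```text
the job is handed in; nothing more can be done
None
```

I pushed the tint-plate slide home and turned the analyser ring until its index line stood on the zero mark. Both were done with shut fingertips. I then took the hand away and handed the job in at about 10.4 s.

- **Slide:** it stopped moving under 16 N, so it is against its stop. I measured its face at viewer y −99.9 mm; −101 mm is the limit.
- **Ring:** with the hand withdrawn, the index line was at −0.43° and the zero mark at −0.22°. That is about 0.2 mm apart at the mark. The zero mark read the same as in the checks during the lever push.
- **Small things:** the bobbin, jar and weight appear in their original places.
- **Not checked:** the arm hid the tweezers in the last picture, so I could not see them. The fingertips never went below about 150 mm above the bench.
- **Contact at the end:** wrist force read about 1 N, which is sensor noise, with the hand well above the viewer.

No check failed. One reading needed explaining: pixels changed around the bobbin, which I put down to the arm's shadow.

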